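# Put three mixed-up drone parts back into their own kit trays

### The job

The motor, the camera and the battery are lying in one another's trays. Swap them round so that the motor ends in the round tray, the camera in the square tray and the battery in the long tray, each upright and in the middle, camera and battery lined up with their tray's sides; to make room, first park one of them on the empty rubber pad. Set the parts down gently rather than dropping them, and leave the screw box, jar and screwdriver where they are.

Things in the scene. Friction and masses are not known exactly. Their poses are not given: they have to be found in the camera images.
- motor_mid (a point): Brushless drone motor: an upright dark metal cylinder, 52 mm in diameter, 50 mm tall, with a bare foot 48 mm in diameter and a thin 10 mm shaft stub (6 mm thick) on top. The point is on its axis, 25 mm above its underside, z up. Mass about 0.16 kg. Belongs in the round tray; starts in the square tray.
- camera_mid (a point): Camera module lying lens up: black box 48 x 48 mm and 48 mm tall, with a round lens ring on top, 36 mm in diameter and 6 mm high. The point is on its vertical centre line, 27 mm above its underside; x and y square to its sides, z up. Mass about 0.18 kg. Belongs in the square tray; starts in the long tray. Any quarter turn will do there.
- battery_mid (a point): Battery pack: black block 96 mm long (its x), 42 mm wide (its y), 52 mm tall, with a grey label and a small brass contact strip on top. The point is its centre, 26 mm above its underside, z up. Mass about 0.34 kg. Belongs in the long tray, lengthwise, either way round; starts in the round tray.
- round_tray: Round kit tray of grey plastic, fixed to the bench: 134 mm outside diameter, 128 mm inside; floor 3 mm thick, rim top 8 mm above the bench. Origin at the centre of its underside, at bench height.
- square_tray: Square kit tray of the same grey plastic, fixed: 92 x 92 mm outside, 86 x 86 mm inside; floor 3 mm thick, rim top 8 mm above the bench. Origin at the centre of its underside; x and y along its sides.
- long_tray: Long kit tray of the same grey plastic, fixed: 146 mm (its x) by 84 mm (its y) outside, 140 x 78 mm inside; floor 3 mm thick, rim top 8 mm above the bench. Origin at the centre of its underside.
- pad: Flat black rubber pad without a rim, fixed: 120 x 120 mm, 4 mm thick, empty at the start. Origin at the centre of its underside.
- screw_box: Bystander: loose clear plastic box of screws, 75 x 55 mm, 22 mm tall. Origin at the centre of its underside. Leave it where it is.
- jar: Bystander: loose small jar with a black cap, 38 mm in diameter, 50 mm tall, standing. Origin at the centre of its underside. Leave it where it is.
- driver: Bystander: loose screwdriver, 150 mm long, lying along its x beyond the trays. Leave it where it is.
Things that resemble listed ones, but are neither listed nor needed, are in the scene too. What is shaped like the round_tray but blue or yellow is not meant.

How it is judged:
By the outcome, as a careful person would: the job done as asked, in the order asked, and still so for the second after the job is handed in, with the robot touching nothing.
It also fails if it takes over 120 s, if anything falls off the work surface, if the arm or the gripper's body presses on something with over 40 N, if the wrist force passes 120 N, or if a joint passes its speed limit or range.

### The arm

A 6-joint arm with a two-finger parallel gripper is mounted at the origin on the work surface. World frame = base frame: x ahead of the robot, y to its left, z up, the work surface at z = 0. Lengths are in m, angles in rad, forces in N, time in s.
With the tool pointing down it reaches from about 0.425 to 0.95 m from the base axis. Payload 3.5 kg.
Tool frame: the origin (TCP) lies on the centre line of the jaws, within the pads' length; the fingertips stand 14 mm ahead of it and the grasp point (between the pads) lies 5 mm behind it (ctrl.finger_overhang is the distance from the TCP to the fingertips, in m); z points along the fingers, y is the line along which they close (so a half turn about z gives the same grasp; the last joint's range is limited). The gripper opens to 85 mm and grips with 20 to 120 N. Pads are 22 mm wide; open, the fingers measure 114 mm over their backs; the gripper's body (76 mm by 85 mm) begins 54 mm behind the grasp point. The pads swing forward as they close: fully open they stand 13 mm farther back than shut.
Start: joints at [-1.342, 0.286, 1.577, -0, 1.279, -0.15], TCP at [0.25, -0.627, 0.245] pointing down, gripper open.
Joint ranges: [-2.77, 2.77], [-0.9, 2.22], [0.21, 2.48], [-1.53, 4.67], [0.24, 2.81], [-2.84, 2.84]. Speed limits (rad/s): [2.79, 2.79, 3.14, 3.14, 3.14, 3.14].

### API

Orientations are given as a unit quaternion [x, y, z, w].
In Python, from plant import ctrl gives the robot as it stands.
- The arm moves only by the tool send_rows, never from a script. Its argument "moves" is text: rows parted by semicolons, each of 7 numbers parted by spaces: the turn, a rotation vector about the tool's x, y, z in units of 360 degrees (1.0 is 360 degrees), then the shift along the tool's x, y, z in units of 20 cm (1.0 is 20 cm), then the gripper's target within -1 to 1 (fully open at 1, half-way at 0, shut at -1). A call has 1 to 12 rows; each row is the pose to reach, as a shift and turn from the pose commanded when the call began, along the tool's axes at that moment, turning the shorter way round; what a row does not reach only later rows make up. A row lasts 1/8 s, in which the tool goes at most 62.5 mm and 10.7 degrees, less where a joint would pass 70% of its speed; a pose out of reach is approached as far as the arm can. A call with a number of a shift or a turn outside -1 to 1 is refused whole. A call with a gripper value outside its range is refused whole. The fingers move at their own pace and stop on an object; "newtons" is the grip in N (left out, the last holds). Time passes only in rows, so rows that repeat a pose let the fingers close. It gives the time, the measured TCP pose, the force, the opening and the grip force at its end, in the units of the state.
- ctrl.get_state(): the state, without advancing time (a new reading comes with each control period).
- ctrl.read_camera(name): name is "side" or "top"; returns a dict with "image" (384x512x3 uint8, red, green, blue), "fovy" (degrees; the focal length in pixels is half the picture's height over the tangent of half this angle, whatever the lens; pixels are square), "cx", "cy" (the principal point, pixels), "extrinsics" (4x4, takes a point from camera to world coordinates). Camera axes: x right, y up, looking along -z (the intrinsics and any distortion apply to the point x, -y, -z); pixel columns grow to the right and rows downward; lengths in m; the calibration is good to about 2 mm. A picture is of the moment at which its call begins. There is no depth.
- ctrl.sign_off(): hands the job in; it is judged then, once.
The state is a dict: "time": time; "qpos": joint angles; "dq": joint speeds; "joint_efforts": joint torques, N m; "eef_pos": TCP position; "tcp_rot": TCP orientation; "contact_force": force on the tool from outside, world axes, zero at the start; "wrist_torque": the same for the moment, N m; "opening": opening from 0.0 (shut) to 1.0 (fully open); "finger_force": force on a finger pad.
Only numpy, scipy, OpenCV 4.12 (cv2) and the standard library are available. Lean on these libraries where they do the work, as an engineer would, in place of code of your own. Each camera call takes 0.05 s, during which the arm holds its last target. There are 200 camera calls.

## Working session

There is one attempt and no reset: what is moved stays moved. The work goes in short steps, Python scripts to look and compute and a tool call to move; the robot and the scene stay as the last step left them, time stands still between calls to the robot, and variables do not carry over. Pictures are saved under pics/ and viewed, at most 14 in all, crops included, and the job is handed in when it is done.

Besides the shell and the picture viewer there is one more tool, called after "Request:" as name(argument=value, ...), one argument or row to a line, values as JSON. send_rows: Moves the arm, as the interface text tells. Its arguments: {"type":"object","properties":{"moves":{"type":"string"},"newtons":{"type":"number"}},"required":["moves"]}

```bash
ls; mkdir -p pics; python3 - <<'E'
from plant import ctrl
import cv2
s=ctrl.get_state(); print(s); print(ctrl.finger_overhang)
for n in("top","side"):
    c=ctrl.read_camera(n); print(n,{k:v for k,v in c.items() if k!="image"})
    cv2.imwrite(f"pics/{n}0.png",cv2.resize(c["image"][:,:,::-1],(800,600),interpolation=cv2.INTER_CUBIC))
E
```

```text
pics
{'time': 0.0, 'qpos': array([-1.34197142e+00,  2.87146726e-01,  1.57815163e+00,  3.15582273e-05,
        1.27858235e+00, -1.49977271e-01]), 'dq': array([-0.00044036,  0.00027372,  0.00051694,  0.00020397, -0.00090339,
        0.00128877]), 'joint_efforts': array([-6.21749932e-04, -4.05978549e+01, -2.92628020e+01, -1.44205283e-04,
        5.71792916e-03, -4.31963969e-06]), 'eef_pos': array([ 0.24952907, -0.62652921,  0.24397349]), 'tcp_rot': array([ 9.82117385e-01,  1.88266125e-01, -2.99968620e-05, -1.14373077e-03]), 'contact_force': array([-0.15893181, -0.220255  ,  0.3619918 ]), 'wrist_torque': array([ 0.06382094, -0.02456135,  0.00703567]), 'finger_force': 0.0, 'opening': 1.002966271258951}
0.014
top {'fovy': 47.66674256958655, 'cx': 255.57631444544103, 'cy': 199.20756211104663, 'extrinsics': array([[-0.02627425,  0.98677113, -0.15997623,  0.25167752],
       [-0.99965145, -0.02634811,  0.00165989,  0.08742615],
       [-0.00257714,  0.15996409,  0.98711947,  1.51668306],
       [ 0.        ,  0.        ,  0.        ,  1.        ]])}
side {'fovy': 54.51362112947952, 'cx': 255.59612040268638, 'cy': 193.55050369506833, 'extrinsics': array([[ 0.99386514,  0.08662926, -0.06875648,  0.42832269],
       [-0.11029542,  0.73032454, -0.67413722, -0.55449379],
       [-0.00818546,  0.677585  ,  0.73539891,  0.75616695],
       [ 0.        ,  0.        ,  0.        ,  1.        ]])}
```

View pics/top0.png

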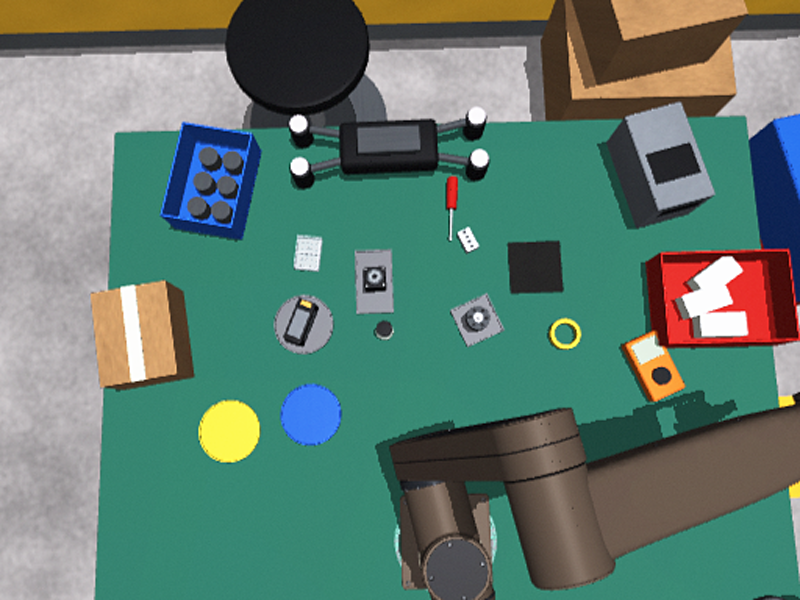

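View pics/side0.png

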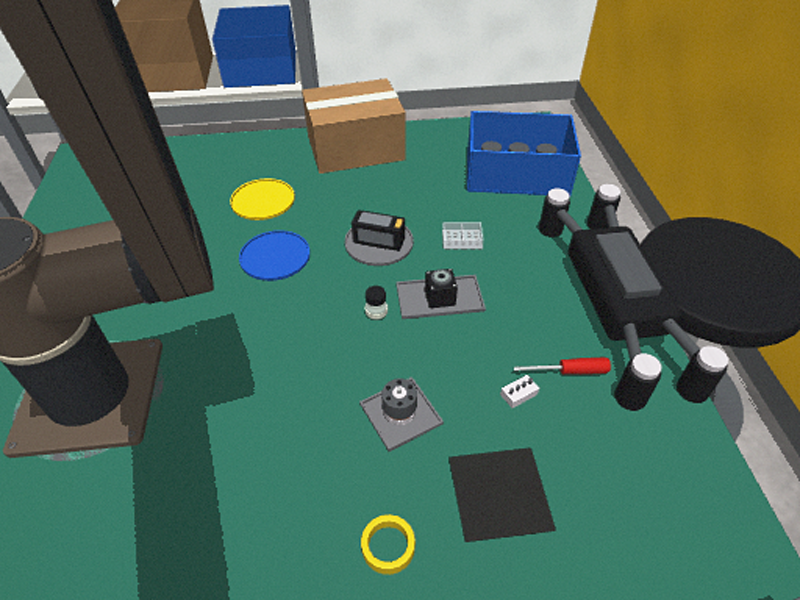

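The top picture shows the battery in the round tray (~(303,322)), camera in the long tray (~(375,280)), motor in the square tray (~(477,318)), and the pad at (535,266). I'll rectify both views to measure.

```bash
cat > h.py <<'E'
import numpy as np, cv2
from plant import ctrl
def P(c):
    h=c["image"].shape[0]; f=h/2/np.tan(np.radians(c["fovy"])/2)
    K=np.array([[f,0,c["cx"]],[0,f,c["cy"]],[0,0,1]])
    return K@np.diag([1,-1,-1])@np.linalg.inv(c["extrinsics"])[:3]
def ortho(c,z,x0,x1,y0,y1,s):  # image up = +x, left = +y ; s px per m
    M=P(c); H=np.c_[M[:,0],M[:,1],M[:,2]*z+M[:,3]]
    A=np.array([[0,-1/s,x1],[-1/s,0,y1],[0,0,1]])
    return cv2.warpPerspective(c["image"],H@A,(int((y1-y0)*s),int((x1-x0)*s)),flags=cv2.INTER_CUBIC|cv2.WARP_INVERSE_MAP)
def proj(c,p):
    q=P(c)@np.r_[p,1]; return q[:2]/q[2]
def ray(c,u,v,z):
    M=P(c); H=np.c_[M[:,0],M[:,1],M[:,2]*z+M[:,3]]; q=np.linalg.solve(H,[u,v,1]); return q[:2]/q[2]
E
python3 - <<'E'
from h import *
c=ctrl.read_camera("top"); d=ctrl.read_camera("side")
for n,u,v in(("round",303,323),("long",375,281),("sq",477,319),("pad",535,266),("jar",384,329),("drv",452,208),("box",307,252)): print(n,ray(c,u*.64,v*.64,.004).round(3))
for n,u,v in(("round",379,242),("long",440,297),("sq",401,413),("pad",502,494)): print(n,ray(d,u*.64,v*.64,.004).round(3))
E
```

```text
round [0.476 0.302]
long [0.568 0.138]
sq [ 0.475 -0.089]
pad [ 0.593 -0.227]
jar [0.457 0.12 ]
drv [ 0.735 -0.043]
box [0.64  0.293]
round [0.477 0.298]
long [0.572 0.14 ]
sq [ 0.476 -0.089]
pad [ 0.597 -0.23 ]
```

```bash
python3 - <<'E'
from h import *
c=ctrl.read_camera("top"); d=ctrl.read_camera("side")
B=(.38,.68,-.32,.40,1100)
a=ortho(c,.008,*B); b=ortho(d,.008,*B)
im=np.vstack([a,b])[:,:,::-1].copy()
cv2.imwrite("pics/o1.png",im[:, :800])
for nm,cam in(("top",c),("side",d)):
  s=2000
  for n,x,y in(("round",.476,.30),("long",.57,.138),("sq",.475,-.089),("pad",.595,-.228)):
    z=.004 if n=="pad" else .008
    o=ortho(cam,z,x-.1,x+.1,y-.1,y+.1,s).astype(float)
    sat=o.max(2)-o.min(2)
    m=cv2.morphologyEx((sat<35).astype(np.uint8),cv2.MORPH_OPEN,np.ones((9,9)))
    k,l,st,ce=cv2.connectedComponentsWithStats(m); i=l[200,200] or 1+st[1:,4].argmax()
    p=np.argwhere(l==i)[:,::-1].astype(np.float32)
    r=cv2.minAreaRect(p); e=cv2.minEnclosingCircle(p)
    w=lambda q:(round(x+.1-q[1]/s,4),round(y+.1-q[0]/s,4))
    print(nm,n,"rect",w(r[0]),np.array(r[1])/s*1e3,r[2],"circ",w(e[0]),e[1]/s*2e3)
E
```

```text
top round rect (0.4733, 0.3019) [133.8394928  133.18521118] 42.87890625 circ (0.4738, 0.3019) 135.07272338867188
top long rect (0.568, 0.1421) [147.88850403  84.95376587] 89.18927001953125 circ (0.5679, 0.1421) 167.07530212402344
top sq rect (0.4727, -0.0872) [93.9165802  94.36213684] 67.32442474365234 circ (0.473, -0.0882) 128.3521728515625
top pad rect (0.5926, -0.2256) [119.53926086 120.19741821] 89.70767974853516 circ (0.5925, -0.2265) 165.4872589111328
side round rect (0.4775, 0.3055) [154.98152161 135.37287903] 19.29004669189453 circ (0.4686, 0.3147) 175.2025909423828
side long rect (0.5699, 0.1502) [147.12336731 113.18980408] 89.19684600830078 circ (0.5697, 0.14) 170.23597717285156
side sq rect (0.4734, -0.0846) [ 95.03673553 106.21230316] 67.06790161132812 circ (0.4747, -0.0892) 131.19651794433594
side pad rect (0.594, -0.2261) [119.97786713 120.24347687] 89.40319061279297 circ (0.594, -0.226) 166.89224243164062
```

View pics/o1.png

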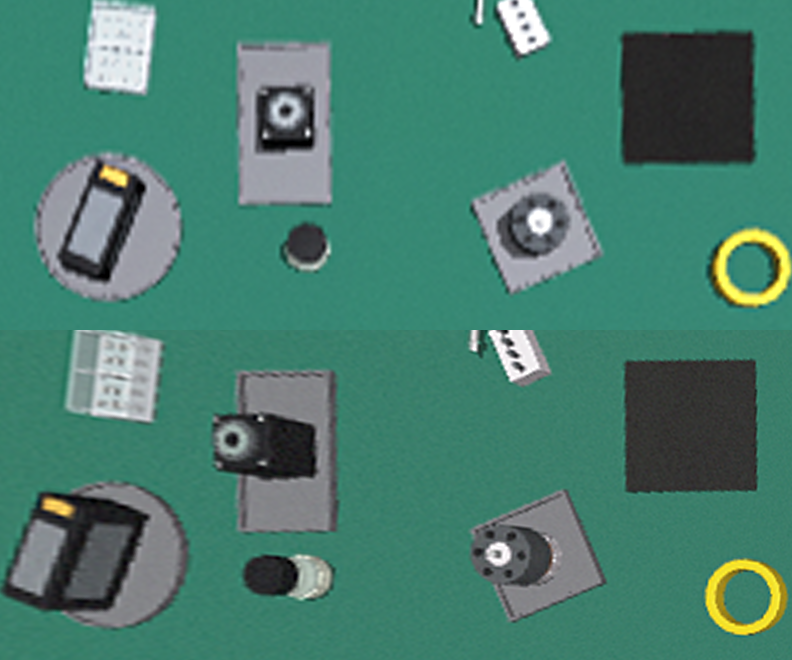

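Rectified views give all trays (top strip: battery (103,220), camera (286,112), motor (540,220)). Next, the parts' tops at their own heights.

```bash
python3 - <<'E'
from h import *
c=ctrl.read_camera("top"); d=ctrl.read_camera("side")
rows=[]
for cam in(c,d):
  r=[]
  for x,y,z in((.47,.302,.055),(.57,.14,.051),(.47,-.088,.053)):
    o=ortho(cam,z,x-.065,x+.065,y-.065,y+.065,2000)
    for k in range(0,260,20): cv2.line(o,(k,0),(k,4 if k%100!=30 else 10),(255,255,0),1)
    cv2.line(o,(130,0),(130,259),(255,0,0),1);cv2.line(o,(0,130),(259,130),(255,0,0),1)
    r.append(o)
  rows.append(np.hstack(r))
cv2.imwrite("pics/o2.png",np.vstack(rows)[:,:,::-1])
E
```

```text
Traceback (most recent call last):
ValueError: all the input array dimensions except for the concatenation axis must match exactly, but along dimension 0, the array at index 0 has size 259 and the array at index 1 has size 260
```

```bash
sed -i 's/int((y1-y0)\*s),int((x1-x0)\*s)/round((y1-y0)*s),round((x1-x0)*s)/' h.py; python3 - <<'E'
from h import *
c=ctrl.read_camera("top"); d=ctrl.read_camera("side")
rows=[]
for cam in(c,d):
  r=[]
  for x,y,z in((.47,.302,.055),(.57,.14,.051),(.47,-.088,.053)):
    o=ortho(cam,z,x-.065,x+.065,y-.065,y+.065,2000)
    cv2.line(o,(130,0),(130,259),(255,0,0),1);cv2.line(o,(0,130),(259,130),(255,0,0),1)
    r.append(o)
  rows.append(np.hstack(r))
cv2.imwrite("pics/o2.png",np.vstack(rows)[:,:,::-1])
E
```

```text
(no output)
```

View pics/o2.png

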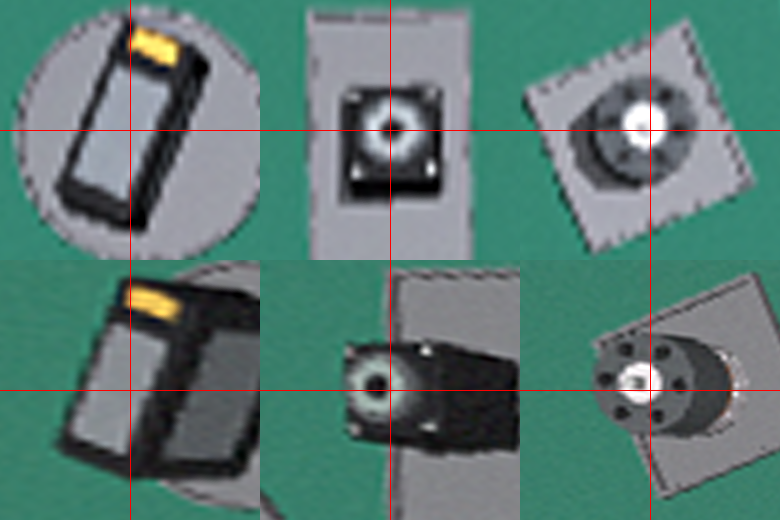

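```bash
cat >> h.py <<'E'
from scipy.spatial.transform import Rotation as R
def to(x,y,z,phi):   # turn and shift from the measured pose to a tool-down pose, in the units of the moves
    s=ctrl.get_state(); r=R.from_quat(s["tcp_rot"])
    g=R.from_euler("z",phi,degrees=True)*R.from_euler("x",180,degrees=True)
    print("turn",((r.inv()*g).as_rotvec()/2/np.pi).round(4),"shift",((r.inv().apply(np.array([x,y,z])-s["eef_pos"]))/.2).round(4))
E
python3 -c "
from h import *
to(.4715,-.0855,.16,22.8)"
```

```text
turn [-0.     0.    -0.003] shift [ 2.0322 -2.1057  0.4266]
```

Request:
send_rows(
  moves="0 0 0 0.68 -0.7 0 1;0 0 0 0.68 -0.7 0 1;0 0 0 0.68 -0.7 0 1;0 0 0 0.68 -0.7 0 1",
  newtons=40,
)

```text
time: 1.0
eef_pos: [0.3254, -0.4436, 0.2453]
tcp_rot: [0.982, 0.19, 0.0, -0.0]
contact_force: [-0.2, -0.4, -0.0]
opening: 1.001
finger_force: 0.0
```

Request:
send_rows(
  moves="0 0 0 0.68 -0.7 0 1;0 0 0 0.68 -0.7 0 1;0 0 0 0.68 -0.7 0 1;0 0 0 0.68 -0.7 0 1",
)

```text
time: 1.5
eef_pos: [0.3998, -0.2644, 0.2457]
tcp_rot: [0.982, 0.19, 0.0, 0.0]
contact_force: [-0.8, -0.4, 1.0]
opening: 0.997
finger_force: 0.0
```

Request:
send_rows(
  moves="0 0 -0.003 0.67 -0.7 0.43 1;0 0 -0.003 0.67 -0.7 0.43 1;0 0 -0.003 0.67 -0.7 0.43 1;0 0 -0.003 0.67 -0.7 0.43 1;0 0 -0.003 0.67 -0.7 0.43 1;0 0 -0.003 0.67 -0.7 0.43 1",
)

```text
time: 2.25
eef_pos: [0.4721, -0.0884, 0.16]
tcp_rot: [0.98, 0.197, 0.0, 0.001]
contact_force: [0.3, 0.6, -0.5]
opening: 1.001
finger_force: 0.0
```

```bash
python3 - <<'E'
from h import *
to(.4715,-.0855,.16,22.8); to(.4715,-.0855,.025,22.8)
d=ctrl.read_camera("side"); u,v=map(int,proj(d,[.4715,-.0855,.06])); print(u,v)
cv2.imwrite("pics/s1.png",cv2.resize(d["image"][max(v-100,0):v+60,u-100:u+100,::-1],None,fx=3.5,fy=3.5,interpolation=cv2.INTER_CUBIC))
E
```

```text
turn [ 0.0002 -0.0001 -0.0002] shift [ 0.003  -0.0145  0.    ]
turn [ 0.0002 -0.0001 -0.0002] shift [ 0.0026 -0.0155  0.675 ]
254 249
```

View pics/s1.png

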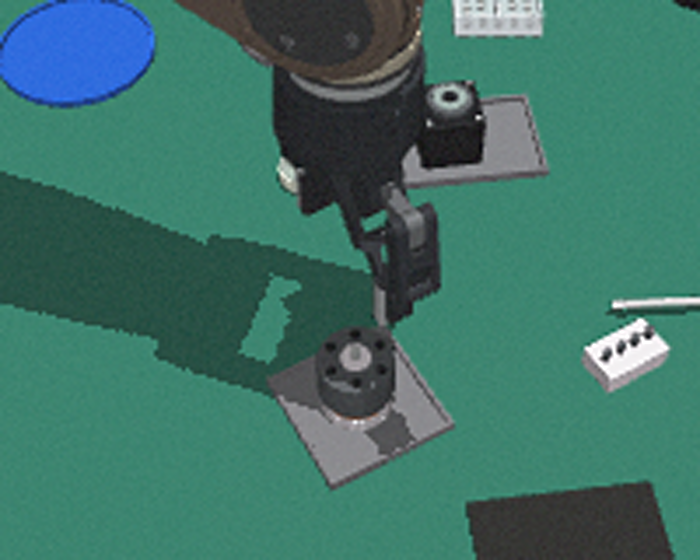

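The open gripper hangs over the motor (motor at (355,370) in the crop). The alignment is plausible, so I'm descending and closing.

Request:
send_rows(
  moves="0 0 0 0.003 -0.015 0.2 1;0 0 0 0.003 -0.015 0.4 1;0 0 0 0.003 -0.015 0.55 1;0 0 0 0.003 -0.015 0.67 1;0 0 0 0.003 -0.015 0.67 1",
)

```text
time: 2.92
eef_pos: [0.4698, -0.0847, 0.0242]
tcp_rot: [0.98, 0.197, -0.001, -0.001]
contact_force: [-0.8, -0.2, -0.1]
opening: 1.004
finger_force: 0.0
```

Request:
send_rows(
  moves="0 0 0 0 0 0 0.5;0 0 0 0 0 0 0.3;0 0 0 0 0 0 0.1;0 0 0 0 0 0 -0.1;0 0 0 0 0 0 -0.4;0 0 0 0 0 0 -0.4;0 0 0 0 0 0 -0.4;0 0 0 0 0 0 -0.4",
  newtons=40,
)

```text
time: 3.92
eef_pos: [0.4724, -0.0846, 0.0271]
tcp_rot: [0.98, 0.198, 0.001, 0.001]
contact_force: [-1.1, -1.9, 6.5]
opening: 0.602
finger_force: 42.0
```

Request:
send_rows(
  moves="0 0 0 0 0 -0.05 -0.4;0 0 0 0 0 -0.2 -0.4;0 0 0 0 0 -0.4 -0.4;0 0 0 0 0 -0.4 -0.4",
)

```text
time: 4.42
eef_pos: [0.473, -0.0843, 0.1087]
tcp_rot: [0.98, 0.198, 0.003, 0.002]
contact_force: [-0.2, -1.0, -2.4]
opening: 0.6
finger_force: 42.3
```

```bash
python3 - <<'E'
from h import *
to(.593,-.226,.1,22.8)
E
```

```text
turn [ 0.0008 -0.0008  0.    ] shift [0.2784 0.8853 0.0491]
```

Request:
send_rows(
  moves="0 0 0 0.1 0.3 0 -0.4;0 0 0 0.19 0.6 0 -0.4;0 0 0 0.25 0.8 0 -0.4;0 0 0 0.28 0.885 0.05 -0.4;0 0 0 0.28 0.885 0.2 -0.4;0 0 0 0.28 0.885 0.3 -0.4;0 0 0 0.28 0.885 0.35 -0.4;0 0 0 0.28 0.885 0.35 -0.4",
)

```text
time: 5.42
eef_pos: [0.5903, -0.2245, 0.0341]
tcp_rot: [0.98, 0.198, -0.001, -0.001]
contact_force: [-0.6, -0.5, -2.4]
opening: 0.598
finger_force: 42.5
```

```bash
python3 - <<'E'
from h import *
to(.593,-.226,.0285,22.8); print(ctrl.get_state()["contact_force"])
E
```

```text
turn [-0.0003  0.0002  0.    ] shift [0.0096 0.012  0.0282]
[-0.60876254 -0.50830815 -2.3943461 ]
```

Lower in small steps until contact, watching force.

Request:
send_rows(
  moves="0 0 0 0 0 0.01 -0.4;0 0 0 0 0 0.02 -0.4;0 0 0 0 0 0.028 -0.4;0 0 0 0 0 0.028 -0.4",
)

```text
time: 5.92
eef_pos: [0.5911, -0.2252, 0.0298]
tcp_rot: [0.98, 0.198, 0.0, 0.0]
contact_force: [-0.5, 0.2, -2.0]
opening: 0.601
finger_force: 42.5
```

Request:
send_rows(
  moves="0 0 0 0 0 0.005 -0.4;0 0 0 0 0 0.01 -0.4;0 0 0 0 0 0.01 -0.4",
)

```text
time: 6.3
eef_pos: [0.5912, -0.2253, 0.0282]
tcp_rot: [0.98, 0.198, -0.0, 0.0]
contact_force: [-2.2, 1.4, 1.5]
opening: 0.601
finger_force: 42.8
```

Request:
send_rows(
  moves="0 0 0 0 0 0.002 0.1;0 0 0 0 0 0.002 0.2;0 0 0 0 0 0.002 0.25;0 0 0 0 0 0.002 0.35;0 0 0 0 0 0 0.6;0 0 0 0 0 0 1;0 0 0 0 0 0 1;0 0 0 0 0 -0.1 1;0 0 0 0 0 -0.3 1;0 0 0 0 0 -0.6 1;0 0 0 0 0 -0.6 1",
)

```text
time: 7.68
eef_pos: [0.5951, -0.2275, 0.1568]
tcp_rot: [0.98, 0.198, 0.006, 0.005]
contact_force: [-0.4, -0.1, 0.1]
opening: 0.996
finger_force: 0.0
```

```bash
python3 - <<'E'
from h import *
to(.4715,-.0855,.16,22.8); to(.569,.139,.15,2)
c=ctrl.read_camera("top");d=ctrl.read_camera("side")
a=ortho(d,.057,.5,.7,-.33,-.13,1800); b=ortho(c,.057,.5,.7,-.33,-.13,1800)
cv2.imwrite("pics/p1.png",np.hstack([a,b])[:,:,::-1])
E
```

```text
turn [ 0.0019 -0.0015 -0.    ] shift [-0.2947 -0.8936 -0.0295]
turn [ 0.0017 -0.0018  0.0578] shift [ 0.5892 -1.7401  0.0184]
```

View pics/p1.png

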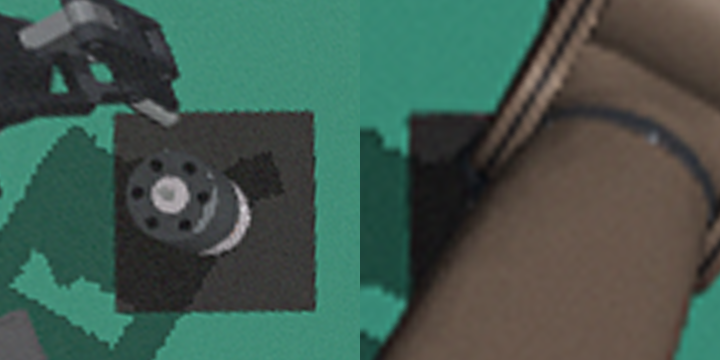

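The motor stands upright on the pad (top at (169,195), i.e. x≈0.592, y≈−0.224, agreeing with the arm). Next is the camera.

Request:
send_rows(
  moves="0 0 0 0.29 -0.87 0 1;0 0 0 0.29 -0.87 0 1;0 0 0 0.29 -0.87 0 1;0 0 0 0.29 -0.87 0 1",
)

```text
time: 8.28
eef_pos: [0.5752, -0.0384, 0.1457]
tcp_rot: [0.98, 0.2, -0.002, -0.001]
contact_force: [-0.9, 0.4, 1.0]
opening: 0.998
finger_force: 0.0
```

Request:
send_rows(
  moves="0 0 0.058 0.29 -0.87 0 1;0 0 0.058 0.29 -0.87 0 1;0 0 0.058 0.29 -0.87 0 1;0 0 0.058 0.29 -0.87 0 1;0 0 0.058 0.29 -0.87 0 1",
)

```text
time: 8.9
eef_pos: [0.563, 0.1399, 0.1468]
tcp_rot: [1.0, 0.017, -0.001, 0.0]
contact_force: [0.1, 0.2, -0.6]
opening: 1.0
finger_force: 0.0
```

```bash
python3 - <<'E'
from h import *
to(.5695,.139,.025,2)
c=ctrl.read_camera("top"); 
# empty square tray now visible?
o=ortho(c,.008,.373,.573,-.189,.011,1800); d=ctrl.read_camera("side"); p=ortho(d,.008,.373,.573,-.189,.011,1800)
cv2.imwrite("pics/q1.png",np.hstack([o,p])[:,:,::-1])
for o in(o,p):
    o=o.astype(float);m=cv2.morphologyEx(((o.max(2)-o.min(2))<35).astype(np.uint8),cv2.MORPH_OPEN,np.ones((9,9)))
    k,l,st,ce=cv2.connectedComponentsWithStats(m); r=cv2.minAreaRect(np.argwhere(l==l[180,180])[:,::-1].astype(np.float32))
    print(.573-r[0][1]/1800,.011-r[0][0]/1800,np.array(r[1])/1.8,90-r[2])
E
```

```text
turn [ 0.0001  0.0003 -0.0002] shift [0.0332 0.0051 0.609 ]
0.4727892252604166 -0.08718228827582465 [94.10298665 94.45339627] 22.671340942382812
0.47530111863878033 -0.08887531026204427 [95.2011617  96.96896023] 23.08513641357422
```

Request:
send_rows(
  moves="0 0 0 0.033 0.005 0.1 1;0 0 0 0.033 0.005 0.3 1;0 0 0 0.033 0.005 0.45 1;0 0 0 0.033 0.005 0.55 1;0 0 0 0.033 0.005 0.61 1;0 0 0 0.033 0.005 0.61 1",
)

```text
time: 9.75
eef_pos: [0.5699, 0.1393, 0.0253]
tcp_rot: [1.0, 0.016, -0.0, 0.0]
contact_force: [0.0, 0.2, 0.0]
opening: 0.999
finger_force: 0.0
```

Request:
send_rows(
  moves="0 0 0 0 0 0 0.5;0 0 0 0 0 0 0.3;0 0 0 0 0 0 0.1;0 0 0 0 0 0 -0.1;0 0 0 0 0 0 -0.4;0 0 0 0 0 0 -0.4;0 0 0 0 0 0 -0.4;0 0 0 0 0 0 -0.4",
)

```text
time: 10.75
eef_pos: [0.5708, 0.1398, 0.027]
tcp_rot: [1.0, 0.017, 0.001, -0.0]
contact_force: [-0.1, 0.4, 5.9]
opening: 0.558
finger_force: 41.5
```

Request:
send_rows(
  moves="0 0 0 0 0 -0.05 -0.4;0 0 0 0 0 -0.2 -0.4;0 0 0 0 0 -0.5 -0.4;0 0 0 0 0 -0.5 -0.4;0 0 0 0 0 -0.5 -0.4",
)

```text
time: 11.38
eef_pos: [0.5691, 0.1397, 0.1251]
tcp_rot: [1.0, 0.017, -0.001, -0.0]
contact_force: [-0.8, -0.2, -2.2]
opening: 0.561
finger_force: 41.9
```

```bash
python3 - <<'E'
from h import *
to(.474,-.088,.125,22.9)
E
```

```text
turn [-0.      0.0002 -0.0583] shift [-0.5131  1.1223  0.0013]
```

Request:
send_rows(
  moves="0 0 0 -0.25 0.55 0 -0.4;0 0 0 -0.25 0.55 0 -0.4;0 0 0 -0.25 0.55 0 -0.4;0 0 0 -0.25 0.55 0 -0.4",
)

```text
time: 11.88
eef_pos: [0.5225, 0.0282, 0.124]
tcp_rot: [1.0, 0.016, -0.002, -0.0]
contact_force: [0.5, -0.4, -1.9]
opening: 0.556
finger_force: 42.5
```

Request:
send_rows(
  moves="0 0 -0.0583 -0.263 0.572 0 -0.4;0 0 -0.0583 -0.263 0.572 0 -0.4;0 0 -0.0583 -0.263 0.572 0 -0.4;0 0 -0.0583 -0.263 0.572 0.2 -0.4;0 0 -0.0583 -0.263 0.572 0.35 -0.4;0 0 -0.0583 -0.263 0.572 0.43 -0.4;0 0 -0.0583 -0.263 0.572 0.43 -0.4;0 0 -0.0583 -0.263 0.572 0.43 -0.4",
)

```text
time: 12.88
eef_pos: [0.4759, -0.088, 0.0407]
tcp_rot: [0.98, 0.199, 0.001, 0.001]
contact_force: [0.3, -0.6, -1.1]
opening: 0.556
finger_force: 42.7
```

```bash
python3 - <<'E'
from h import *
to(.474,-.088,.027,22.9)
d=ctrl.read_camera("side"); p=ortho(d,.061,.404,.544,-.158,-.018,2800)
cv2.circle(p,(196,196),3,(255,0,0),1)
cv2.imwrite("pics/q2.png",np.hstack([p,ortho(d,.008,.404,.544,-.158,-.018,2800)])[:,:,::-1])
E
```

```text
turn [ 0.0002 -0.0002  0.0001] shift [-0.0091 -0.0037  0.0685]
```

View pics/q2.png

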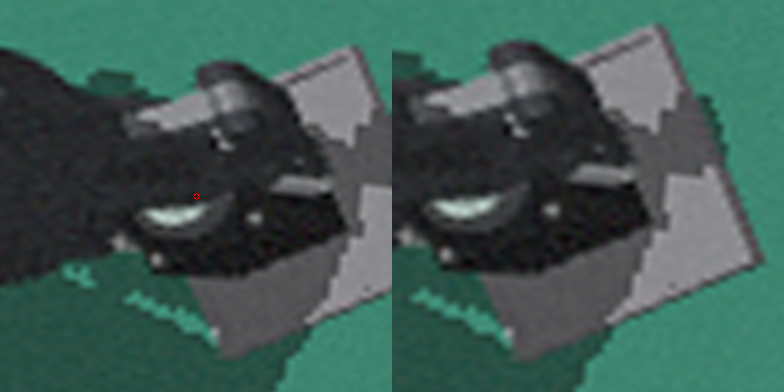

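The camera is held upright over the square tray (lens at about (185,210)). Lowering in small steps.

Request:
send_rows(
  moves="0 0 0 -0.009 -0.004 0.02 -0.4;0 0 0 -0.009 -0.004 0.04 -0.4;0 0 0 -0.009 -0.004 0.055 -0.4;0 0 0 -0.009 -0.004 0.062 -0.4;0 0 0 -0.009 -0.004 0.062 -0.4",
)

```text
time: 13.55
eef_pos: [0.4729, -0.0879, 0.0272]
tcp_rot: [0.98, 0.198, -0.0, -0.0]
contact_force: [0.5, -0.3, -2.3]
opening: 0.558
finger_force: 42.9
```

Request:
send_rows(
  moves="0 0 0 0 0 0.004 -0.4;0 0 0 0 0 0.007 -0.4;0 0 0 0 0 0.007 -0.4",
)

```text
time: 13.92
eef_pos: [0.473, -0.088, 0.027]
tcp_rot: [0.98, 0.199, -0.0, -0.0]
contact_force: [-3.4, -0.0, 6.3]
opening: 0.56
finger_force: 43.8
```

Contact made. Releasing and lifting.

Request:
send_rows(
  moves="0 0 0 0 0 -0.002 0;0 0 0 0 0 -0.002 0.1;0 0 0 0 0 -0.002 0.18;0 0 0 0 0 -0.002 0.3;0 0 0 0 0 0 0.6;0 0 0 0 0 0 1;0 0 0 0 0 0 1;0 0 0 0 0 -0.1 1;0 0 0 0 0 -0.3 1;0 0 0 0 0 -0.6 1;0 0 0 0 0 -0.6 1",
)

```text
time: 15.3
eef_pos: [0.4765, -0.0893, 0.1517]
tcp_rot: [0.98, 0.199, 0.005, 0.003]
contact_force: [1.0, 0.4, -0.1]
opening: 1.002
finger_force: 0.0
```

```bash
python3 - <<'E'
from h import *
to(.478,.302,.15,-20.2)
E
```

```text
turn [ 0.0008 -0.0018  0.1197] shift [ 7.6840e-01 -1.7996e+00 -5.0000e-04]
```

Request:
send_rows(
  moves="0 0 0 0.38 -0.9 0 1;0 0 0 0.38 -0.9 0 1;0 0 0 0.38 -0.9 0 1;0 0 0 0.38 -0.9 0 1",
)

```text
time: 15.8
eef_pos: [0.4715, 0.1106, 0.1447]
tcp_rot: [0.98, 0.201, -0.001, -0.0]
contact_force: [0.3, 0.5, 0.4]
opening: 0.999
finger_force: 0.0
```

Request:
send_rows(
  moves="0 0 0.12 0.385 -0.9 0 1;0 0 0.12 0.385 -0.9 0 1;0 0 0.12 0.385 -0.9 0 1;0 0 0.12 0.385 -0.9 0 1;0 0 0.12 0.385 -0.9 0 1;0 0 0.12 0.385 -0.9 0 1;0 0 0.12 0.385 -0.9 0 1",
)

```text
time: 16.68
eef_pos: [0.4738, 0.3023, 0.1452]
tcp_rot: [0.984, -0.176, -0.0, 0.0]
contact_force: [-0.4, -0.7, 0.1]
opening: 1.001
finger_force: 0.0
```

```bash
python3 - <<'E'
from h import *
to(.478,.302,.025,-20.2)
c=ctrl.read_camera("top");d=ctrl.read_camera("side")
B=(.404,.544,-.158,-.018,2600)
cv2.imwrite("pics/q3.png",np.hstack([ortho(c,.051,*B),ortho(d,.051,*B)])[:,:,::-1])
for cam in(c,d):
  # long tray, now empty
  o=ortho(cam,.008,.468,.668,.04,.24,1800).astype(float)
  m=cv2.morphologyEx(((o.max(2)-o.min(2))<35).astype(np.uint8),cv2.MORPH_OPEN,np.ones((9,9)))
  k,l,st,ce=cv2.connectedComponentsWithStats(m); r=cv2.minAreaRect(np.argwhere(l==l[180,180])[:,::-1].astype(np.float32))
  print(.668-r[0][1]/1800,.24-r[0][0]/1800,np.array(r[1])/1.8,90-r[2])
E
```

```text
turn [ 0.0001  0.0001 -0.0003] shift [ 0.0206 -0.0064  0.6012]
0.5681604715983073 0.14204564412434895 [147.403734    84.84400431] 0.33902740478515625
0.5699911193847657 0.13957001580132378 [146.90294054  91.54239231] 0.5999374389648438
```

View pics/q3.png

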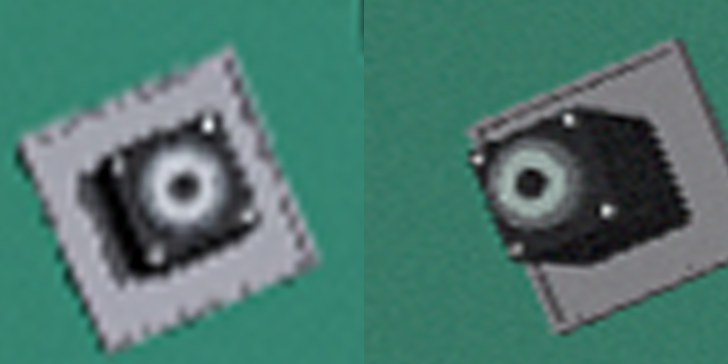

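The camera sits within about 2 mm of the square tray's middle and parallel to it (top view: lens at (183,187)). Now the battery.

Request:
send_rows(
  moves="0 0 0 0.021 -0.006 0.1 1;0 0 0 0.021 -0.006 0.3 1;0 0 0 0.021 -0.006 0.45 1;0 0 0 0.021 -0.006 0.55 1;0 0 0 0.021 -0.006 0.6 1;0 0 0 0.021 -0.006 0.6 1",
)

```text
time: 17.52
eef_pos: [0.4781, 0.3028, 0.0254]
tcp_rot: [0.984, -0.176, -0.0, 0.0]
contact_force: [-0.6, 0.3, -0.0]
opening: 1.0
finger_force: 0.0
```

Request:
send_rows(
  moves="0 0 0 0 0 0 0.5;0 0 0 0 0 0 0.3;0 0 0 0 0 0 0.1;0 0 0 0 0 0 -0.1;0 0 0 0 0 0 -0.4;0 0 0 0 0 0 -0.4;0 0 0 0 0 0 -0.4;0 0 0 0 0 0 -0.4;0 0 0 0 0 0 -0.4",
  newtons=50,
)

```text
time: 18.65
eef_pos: [0.4788, 0.3033, 0.0268]
tcp_rot: [0.984, -0.176, 0.001, -0.001]
contact_force: [0.1, 1.2, 5.1]
opening: 0.485
finger_force: 53.6
```

Request:
send_rows(
  moves="0 0 0 0 0 -0.05 -0.4;0 0 0 0 0 -0.2 -0.4;0 0 0 0 0 -0.5 -0.4;0 0 0 0 0 -0.5 -0.4;0 0 0 0 0 -0.5 -0.4",
)

```text
time: 19.27
eef_pos: [0.4766, 0.3022, 0.1242]
tcp_rot: [0.984, -0.176, -0.002, 0.001]
contact_force: [-0.8, -0.7, -5.2]
opening: 0.486
finger_force: 52.6
```

```bash
python3 - <<'E'
from h import *
to(.569,.142,.125,.5)
c=ctrl.read_camera("top");d=ctrl.read_camera("side")
B=(.40,.55,.22,.37,2400)
cv2.imwrite("pics/b1.png",np.hstack([ortho(c,.155,*B),ortho(d,.155,*B)])[:,:,::-1])
E
```

```text
turn [ 0.0003  0.0005 -0.0578] shift [ 0.7112  0.5911 -0.0043]
```

View pics/b1.png

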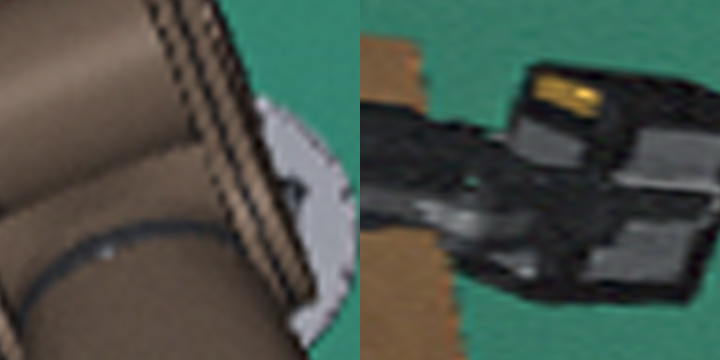

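The battery hangs level in the grip and is centred lengthwise (far edge near (575,70), consistent with the TCP). On to the long tray.

Request:
send_rows(
  moves="0 0 -0.058 0.711 0.591 0 -0.4;0 0 -0.058 0.711 0.591 0 -0.4;0 0 -0.058 0.711 0.591 0 -0.4;0 0 -0.058 0.711 0.591 0 -0.4;0 0 -0.058 0.711 0.591 0 -0.4;0 0 -0.058 0.711 0.591 0.2 -0.4;0 0 -0.058 0.711 0.591 0.35 -0.4;0 0 -0.058 0.711 0.591 0.43 -0.4;0 0 -0.058 0.711 0.591 0.43 -0.4",
)

```text
time: 20.5
eef_pos: [0.5687, 0.1436, 0.0382]
tcp_rot: [1.0, 0.006, -0.002, 0.0]
contact_force: [1.3, 0.5, -4.8]
opening: 0.491
finger_force: 52.7
```

```bash
python3 - <<'E'
from h import *
to(.569,.142,.0268,.5)
E
```

```text
turn [0.     0.0006 0.0004] shift [0.0018 0.0082 0.057 ]
```

Request:
send_rows(
  moves="0 0 0 0.002 0.008 0.02 -0.4;0 0 0 0.002 0.008 0.035 -0.4;0 0 0 0.002 0.008 0.045 -0.4;0 0 0 0.002 0.008 0.051 -0.4;0 0 0 0.002 0.008 0.051 -0.4",
)

```text
time: 21.12
eef_pos: [0.5709, 0.141, 0.0297]
tcp_rot: [1.0, 0.005, -0.0, -0.0]
contact_force: [-0.4, -0.5, -3.9]
opening: 0.489
finger_force: 52.7
```

Request:
send_rows(
  moves="0 0 0 0 0 0.004 -0.4;0 0 0 0 0 0.007 -0.4;0 0 0 0 0 0.007 -0.4",
)

```text
time: 21.5
eef_pos: [0.5708, 0.1411, 0.0283]
tcp_rot: [1.0, 0.005, -0.0, -0.0]
contact_force: [0.6, -0.0, -4.2]
opening: 0.488
finger_force: 52.7
```

Request:
send_rows(
  moves="0 0 0 -0.008 0 0.004 -0.4;0 0 0 -0.008 0 0.007 -0.4;0 0 0 -0.008 0 0.007 -0.4",
)

```text
time: 21.88
eef_pos: [0.5693, 0.1411, 0.0269]
tcp_rot: [1.0, 0.005, 0.0, -0.0]
contact_force: [-0.7, -0.0, -4.6]
opening: 0.489
finger_force: 52.8
```

Request:
send_rows(
  moves="0 0 0 0 0 0.003 -0.4;0 0 0 0 0 0.006 -0.4;0 0 0 0 0 0.006 -0.4",
)

```text
time: 22.25
eef_pos: [0.5694, 0.1411, 0.0268]
tcp_rot: [1.0, 0.005, -0.0, 0.0]
contact_force: [-4.6, -0.5, 5.5]
opening: 0.489
finger_force: 53.7
```

Touching down. Releasing, lifting and heading for the motor.

Request:
send_rows(
  moves="0 0 0 0 0 -0.002 -0.1;0 0 0 0 0 -0.002 -0.05;0 0 0 0 0 -0.002 0.02;0 0 0 0 0 -0.002 0.15;0 0 0 0 0 0 0.6;0 0 0 0 0 0 1;0 0 0 0 0 0 1;0 0 0 0 0 -0.1 1;0 0 0 0 0 -0.3 1;0 0 0 0 0 -0.6 1;0 0 0 0 0 -0.6 1;0 0 0 0 0 -0.6 1",
)

```text
time: 23.75
eef_pos: [0.5695, 0.1411, 0.147]
tcp_rot: [1.0, 0.005, 0.001, -0.0]
contact_force: [-0.5, 0.7, -1.6]
opening: 1.001
finger_force: 0.0
```

```bash
python3 - <<'E'
from h import *
to(.5915,-.225,.15,.5)
E
```

```text
turn [-0.     -0.0003  0.0002] shift [ 0.0917  1.8316 -0.015 ]
```

Request:
send_rows(
  moves="0 0 0 0.046 0.92 0 1;0 0 0 0.046 0.92 0 1;0 0 0 0.046 0.92 0 1;0 0 0 0.046 0.92 0 1",
)

```text
time: 24.25
eef_pos: [0.5794, -0.0463, 0.1441]
tcp_rot: [1.0, 0.002, -0.001, -0.0]
contact_force: [0.8, 1.1, -1.0]
opening: 1.0
finger_force: 0.0
```

Request:
send_rows(
  moves="0 0 0 0.046 0.91 0 1;0 0 0 0.046 0.91 0 1;0 0 0 0.046 0.91 0 1;0 0 0 0.046 0.91 0 1;0 0 0 0.046 0.91 0 1",
)

```text
time: 24.88
eef_pos: [0.5907, -0.2232, 0.1442]
tcp_rot: [1.0, 0.005, -0.001, -0.001]
contact_force: [0.5, 0.4, 0.4]
opening: 0.994
finger_force: 0.0
```

```bash
python3 - <<'E'
from h import *
to(.5915,-.225,.027,.5)
c=ctrl.read_camera("top");d=ctrl.read_camera("side")
B=(.49,.65,.06,.22,2200)
cv2.imwrite("pics/b2.png",np.hstack([ortho(c,.055,*B),ortho(d,.055,*B)])[:,:,::-1])
for cam in(c,d):
  o=ortho(cam,.008,.3735,.5735,.202,.402,1800).astype(float)
  m=cv2.morphologyEx(((o.max(2)-o.min(2))<35).astype(np.uint8),cv2.MORPH_OPEN,np.ones((9,9)))
  k,l,st,ce=cv2.connectedComponentsWithStats(m); r=cv2.minEnclosingCircle(np.argwhere(l==l[180,180])[:,::-1].astype(np.float32))
  print(.5735-r[0][1]/1800,.402-r[0][0]/1800,2*r[1]/1.8)
E
```

```text
turn [-0.0004  0.0004  0.0002] shift [0.0055 0.0104 0.5861]
0.47374405585394963 0.3019991099039714 135.18184238009982
0.4737777777777778 0.3022777777777778 282.0571560329861
```

View pics/b2.png

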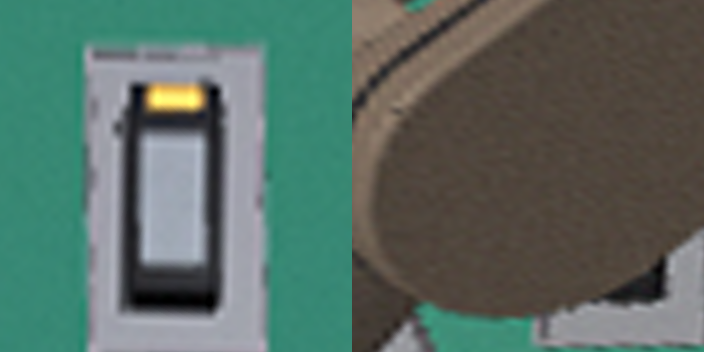

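The battery stands straight in the long tray, about 1–3 mm off the middle (label centre (174,200)); I'll recheck it at the end. Now the motor.

Request:
send_rows(
  moves="0 0 0 0.005 0.01 0.1 1;0 0 0 0.005 0.01 0.3 1;0 0 0 0.005 0.01 0.45 1;0 0 0 0.005 0.01 0.55 1;0 0 0 0.005 0.01 0.586 1;0 0 0 0.005 0.01 0.586 1",
)

```text
time: 25.72
eef_pos: [0.5925, -0.2266, 0.0284]
tcp_rot: [1.0, 0.005, -0.0, -0.0]
contact_force: [0.4, 0.2, 0.6]
opening: 1.0
finger_force: 0.0
```

Request:
send_rows(
  moves="0 0 0 0 0 0 0.5;0 0 0 0 0 0 0.3;0 0 0 0 0 0 0.1;0 0 0 0 0 0 -0.1;0 0 0 0 0 0 -0.4;0 0 0 0 0 0 -0.4;0 0 0 0 0 0 -0.4;0 0 0 0 0 0 -0.4",
  newtons=40,
)

```text
time: 26.72
eef_pos: [0.5933, -0.2271, 0.03]
tcp_rot: [1.0, 0.005, 0.001, 0.0]
contact_force: [-0.8, 0.8, 6.0]
opening: 0.602
finger_force: 42.3
```

Request:
send_rows(
  moves="0 0 0 0 0 -0.05 -0.4;0 0 0 0 0 -0.2 -0.4;0 0 0 0 0 -0.55 -0.4;0 0 0 0 0 -0.55 -0.4;0 0 0 0 0 -0.55 -0.4",
)

```text
time: 27.35
eef_pos: [0.5921, -0.2267, 0.1386]
tcp_rot: [1.0, 0.005, 0.0, 0.0]
contact_force: [0.9, 0.2, -2.2]
opening: 0.597
finger_force: 42.3
```

```bash
python3 - <<'E'
from h import *
to(.4745,.301,.135,.5)
E
```

```text
turn [ 0.     -0.      0.0002] shift [-0.5616 -2.644   0.0175]
```

Request:
send_rows(
  moves="0 0 0 -0.187 -0.88 0 -0.4;0 0 0 -0.187 -0.88 0 -0.4;0 0 0 -0.187 -0.88 0 -0.4;0 0 0 -0.187 -0.88 0 -0.4",
)

```text
time: 27.85
eef_pos: [0.5498, -0.0472, 0.1349]
tcp_rot: [1.0, 0.007, -0.004, -0.001]
contact_force: [0.0, -1.3, -2.2]
opening: 0.602
finger_force: 42.8
```

Request:
send_rows(
  moves="0 0 0 -0.187 -0.88 0 -0.4;0 0 0 -0.187 -0.88 0 -0.4;0 0 0 -0.187 -0.88 0 -0.4;0 0 0 -0.187 -0.88 0 -0.4",
)

```text
time: 28.35
eef_pos: [0.512, 0.1267, 0.1362]
tcp_rot: [1.0, 0.007, -0.002, 0.0]
contact_force: [0.6, 0.3, -1.7]
opening: 0.595
finger_force: 43.1
```

Request:
send_rows(
  moves="0 0 0 -0.187 -0.884 0 -0.4;0 0 0 -0.187 -0.884 0 -0.4;0 0 0 -0.187 -0.884 0 -0.4;0 0 0 -0.187 -0.884 0.2 -0.4;0 0 0 -0.187 -0.884 0.35 -0.4;0 0 0 -0.187 -0.884 0.45 -0.4;0 0 0 -0.187 -0.884 0.49 -0.4;0 0 0 -0.187 -0.884 0.49 -0.4",
)

```text
time: 29.35
eef_pos: [0.4753, 0.3003, 0.0403]
tcp_rot: [1.0, 0.004, -0.0, 0.0]
contact_force: [-1.1, -0.6, -1.3]
opening: 0.597
finger_force: 43.5
```

```bash
python3 - <<'E'
from h import *
to(.4745,.301,.029,.5)
E
```

```text
turn [0.     0.0001 0.    ] shift [-0.0042 -0.0033  0.0565]
```

Request:
send_rows(
  moves="0 0 0 -0.004 -0.003 0.02 -0.4;0 0 0 -0.004 -0.003 0.035 -0.4;0 0 0 -0.004 -0.003 0.045 -0.4;0 0 0 -0.004 -0.003 0.05 -0.4;0 0 0 -0.004 -0.003 0.05 -0.4",
)

```text
time: 29.98
eef_pos: [0.4741, 0.3016, 0.0306]
tcp_rot: [1.0, 0.005, 0.0, -0.0]
contact_force: [0.7, -0.4, -3.0]
opening: 0.596
finger_force: 43.5
```

Request:
send_rows(
  moves="0 0 0 0 0 0.004 -0.4;0 0 0 0 0 0.006 -0.4;0 0 0 0 0 0.006 -0.4",
)

```text
time: 30.35
eef_pos: [0.4741, 0.3016, 0.0293]
tcp_rot: [1.0, 0.005, -0.0, 0.0]
contact_force: [0.3, -0.1, -2.3]
opening: 0.598
finger_force: 43.5
```

Request:
send_rows(
  moves="0 0 0 0 0 0.003 -0.4;0 0 0 0 0 0.006 -0.4;0 0 0 0 0 0.006 -0.4",
)

```text
time: 30.72
eef_pos: [0.4742, 0.3016, 0.029]
tcp_rot: [1.0, 0.005, -0.0, 0.0]
contact_force: [-3.5, -1.4, 5.5]
opening: 0.597
finger_force: 43.8
```

Request:
send_rows(
  moves="0 0 0 0 0 -0.002 0.05;0 0 0 0 0 -0.002 0.15;0 0 0 0 0 -0.002 0.22;0 0 0 0 0 -0.002 0.35;0 0 0 0 0 0 0.6;0 0 0 0 0 0 1;0 0 0 0 0 0 1;0 0 0 0 0 -0.1 1;0 0 0 0 0 -0.3 1;0 0 0 0 0 -0.6 1;0 0 0 0 0 -1 1;0 0 0 0 0 -1 1",
)

```text
time: 32.22
eef_pos: [0.4765, 0.3026, 0.2358]
tcp_rot: [1.0, 0.005, 0.006, -0.002]
contact_force: [0.3, -1.0, -0.3]
opening: 1.0
finger_force: 0.0
```

Request:
send_rows(
  moves="0 0 0 -0.8 -0.95 0 1;0 0 0 -0.8 -0.95 0 1;0 0 0 -0.8 -0.95 0 1;0 0 0 -0.8 -0.95 0 1;0 0 0 -0.8 -0.95 0 1;0 0 0 -0.8 -0.95 0 1",
)

```text
time: 32.98
eef_pos: [0.3119, 0.4897, 0.2279]
tcp_rot: [1.0, 0.005, -0.0, 0.0]
contact_force: [0.3, 0.2, -0.1]
opening: 0.997
finger_force: 0.0
```

```bash
python3 - <<'E'
from h import *
c=ctrl.read_camera("top");d=ctrl.read_camera("side")
r=[np.hstack([ortho(k,z,x-.065,x+.065,y-.065,y+.065,2000) for x,y,z in((.474,.302,.053),(.569,.142,.055),(.474,-.088,.051))]) for k in(c,d)]
o=np.vstack(r)
for i in range(3): cv2.line(o,(130+260*i,0),(130+260*i,519),(255,0,0),1)
for j in(130,390): cv2.line(o,(0,j),(779,j),(255,0,0),1)
cv2.imwrite("pics/f1.png",o[:,:,::-1])
cv2.imwrite("pics/f2.png",cv2.resize(c["image"][:,:,::-1],(800,600)))
E
```

```text
(no output)
```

View pics/f1.png

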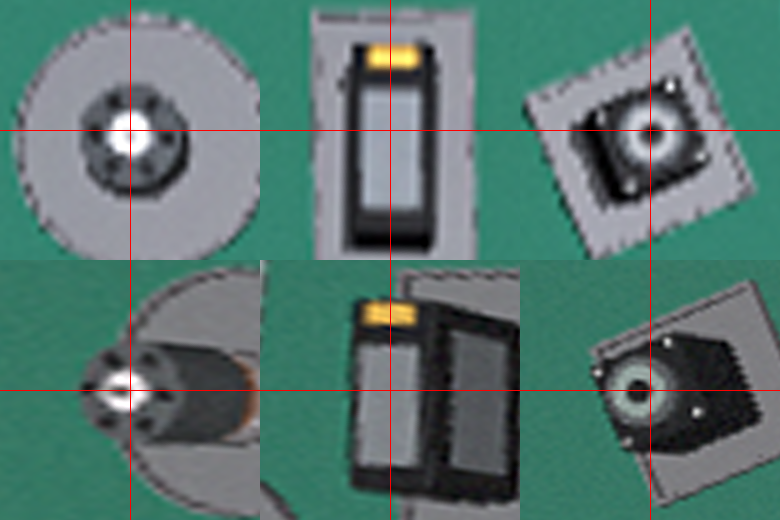

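The motor is centred in the round tray, and the camera in the square tray. The battery (face rows about 42–234, centre 138) sits ~3 mm short of the long tray's middle, so I'll mend that.

Request:
send_rows(
  moves="0 0 0 0.63 0.87 0 1;0 0 0 0.63 0.87 0 1;0 0 0 0.63 0.87 0 1;0 0 0 0.63 0.87 0 1;0 0 0 0.63 0.87 0 1",
)

```text
time: 33.7
eef_pos: [0.4417, 0.3145, 0.2282]
tcp_rot: [1.0, 0.002, 0.0, 0.0]
contact_force: [0.1, 0.3, -0.3]
opening: 1.003
finger_force: 0.0
```

Request:
send_rows(
  moves="0 0 0 0.64 0.87 0.4 1;0 0 0 0.64 0.87 0.4 1;0 0 0 0.64 0.87 0.4 1;0 0 0 0.64 0.87 0.4 1;0 0 0 0.64 0.87 0.4 1;0 0 0 0.64 0.87 0.4 1",
)

```text
time: 34.45
eef_pos: [0.5693, 0.1451, 0.1482]
tcp_rot: [1.0, 0.005, -0.0, -0.0]
contact_force: [0.1, 0.1, 0.5]
opening: 1.004
finger_force: 0.0
```

```bash
python3 - <<'E'
from h import *
to(.566,.141,.0265,.5)
E
```

```text
turn [-0.0001  0.0001  0.0002] shift [-0.0163  0.0209  0.6085]
```

Request:
send_rows(
  moves="0 0 0 -0.016 0.021 0.1 1;0 0 0 -0.016 0.021 0.3 1;0 0 0 -0.016 0.021 0.45 1;0 0 0 -0.016 0.021 0.55 1;0 0 0 -0.016 0.021 0.6 1;0 0 0 -0.016 0.021 0.6 1",
)

```text
time: 35.2
eef_pos: [0.5664, 0.1407, 0.0282]
tcp_rot: [1.0, 0.005, -0.0, -0.0]
contact_force: [-0.1, -0.1, -1.2]
opening: 1.003
finger_force: 0.0
```

Request:
send_rows(
  moves="0 0 0 0 0 0 0.5;0 0 0 0 0 0 0.3;0 0 0 0 0 0 0.1;0 0 0 0 0 0 -0.1;0 0 0 0 0 0 -0.4;0 0 0 0 0 0 -0.4;0 0 0 0 0 0 -0.4;0 0 0 0 0 0 -0.4;0 0 0 0 0 0 -0.4",
  newtons=50,
)

```text
time: 36.33
eef_pos: [0.5671, 0.1403, 0.029]
tcp_rot: [1.0, 0.005, 0.001, -0.0]
contact_force: [-0.3, -0.4, 5.6]
opening: 0.488
finger_force: 53.1
```

Request:
send_rows(
  moves="0 0 0 0 0 -0.04 -0.4;0 0 0 0.008 0.002 -0.06 -0.4;0 0 0 0.016 0.004 -0.06 -0.4;0 0 0 0.016 0.004 -0.06 -0.4;0 0 0 0.016 0.004 -0.06 -0.4",
)

```text
time: 36.95
eef_pos: [0.5693, 0.1394, 0.0396]
tcp_rot: [1.0, 0.005, -0.0, 0.0]
contact_force: [0.1, -0.3, -4.7]
opening: 0.491
finger_force: 52.1
```

Request:
send_rows(
  moves="0 0 0 0.005 -0.01 0.015 -0.4;0 0 0 0.005 -0.01 0.03 -0.4;0 0 0 0.005 -0.01 0.042 -0.4;0 0 0 0.005 -0.01 0.048 -0.4;0 0 0 0.005 -0.01 0.048 -0.4",
)

```text
time: 37.58
eef_pos: [0.5706, 0.1415, 0.0303]
tcp_rot: [1.0, 0.005, -0.0, 0.0]
contact_force: [-0.9, -0.8, -4.1]
opening: 0.486
finger_force: 52.1
```

Request:
send_rows(
  moves="0 0 0 0 0 0.003 -0.4;0 0 0 0 0 0.006 -0.4;0 0 0 0 0 0.006 -0.4",
)

```text
time: 37.95
eef_pos: [0.5707, 0.1415, 0.0293]
tcp_rot: [1.0, 0.005, -0.0, -0.0]
contact_force: [-0.4, -1.0, -4.5]
opening: 0.486
finger_force: 52.1
```

Request:
send_rows(
  moves="0 0 0 0 0 0.003 -0.4;0 0 0 0 0 0.005 -0.4;0 0 0 0 0 0.005 -0.4",
)

```text
time: 38.33
eef_pos: [0.5707, 0.1415, 0.0289]
tcp_rot: [1.0, 0.005, -0.0, 0.0]
contact_force: [-2.8, -0.9, 1.3]
opening: 0.486
finger_force: 52.6
```

Touching down. Releasing, lifting and backing off for a last look.

Request:
send_rows(
  moves="0 0 0 0 0 0 -0.1;0 0 0 0 0 0 -0.05;0 0 0 0 0 0 0.02;0 0 0 0 0 0 0.15;0 0 0 0 0 0 0.6;0 0 0 0 0 0 1;0 0 0 0 0 0 1;0 0 0 0 0 -0.1 1;0 0 0 0 0 -0.3 1;0 0 0 0 0 -0.6 1;0 0 0 0 0 -1 1;0 0 0 0 0 -1 1",
)

```text
time: 39.83
eef_pos: [0.5733, 0.1418, 0.2362]
tcp_rot: [1.0, 0.005, 0.006, -0.0]
contact_force: [0.7, -0.2, 0.6]
opening: 0.998
finger_force: 0.0
```

Request:
send_rows(
  moves="0 0 0 -0.64 -0.9 0 1;0 0 0 -0.64 -0.9 0 1;0 0 0 -0.64 -0.9 0 1;0 0 0 -0.64 -0.9 0 1;0 0 0 -0.64 -0.9 0 1",
)

```text
time: 40.45
eef_pos: [0.4391, 0.3216, 0.2283]
tcp_rot: [1.0, 0.007, -0.0, 0.0]
contact_force: [0.7, -0.9, 0.3]
opening: 1.0
finger_force: 0.0
```

Request:
send_rows(
  moves="0 0 0 -0.64 -0.9 0 1;0 0 0 -0.64 -0.9 0 1;0 0 0 -0.64 -0.9 0 1;0 0 0 -0.64 -0.9 0 1;0 0 0 -0.64 -0.9 0 1;0 0 0 -0.64 -0.9 0 1",
)

```text
time: 41.2
eef_pos: [0.3121, 0.498, 0.2281]
tcp_rot: [1.0, 0.004, 0.0, 0.0]
contact_force: [1.0, 1.0, 0.4]
opening: 0.995
finger_force: 0.0
```

```bash
python3 - <<'E'
from h import *
c=ctrl.read_camera("top");d=ctrl.read_camera("side")
o=np.hstack([ortho(k,.055,.569-.08,.569+.08,.142-.08,.142+.08,1600) for k in(c,d)])
B=(.38,.78,-.32,.40,710)
o=np.vstack([o,ortho(c,.008,*B)[:, :512]]) if 0 else o
p=cv2.resize(c["image"][60:260,130:400],None,fx=1.9,fy=1.9)
p=cv2.copyMakeBorder(p[:,:512],0,0,0,max(0,512-p.shape[1]),cv2.BORDER_CONSTANT)
cv2.imwrite("pics/f3.png",np.vstack([o,p])[:570,:,::-1])
E
```

```text
(no output)
```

View pics/f3.png

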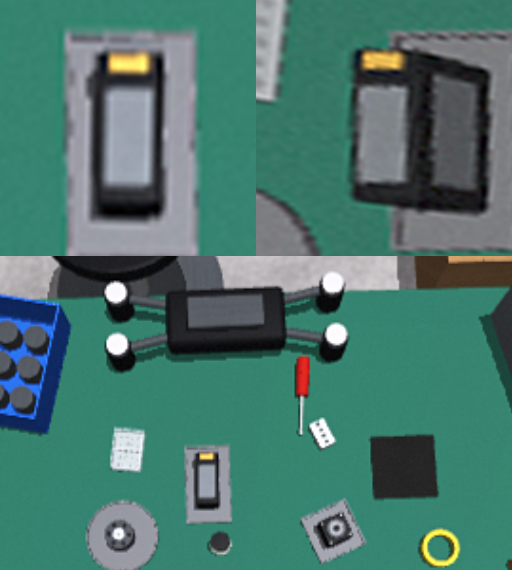

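The motor (118,535), battery (206,480) and camera (336,528) each stand in the middle of their own tray. The bystanders haven't moved and the pad is empty, so I'm handing in.

```bash
python3 -c "
from plant import ctrl
print(ctrl.sign_off())"
```

```text
the job is handed in; nothing more can be done
None
```

I handed the job in at about 41 s: the motor is in the round tray, the camera in the square tray and the battery in the long tray, each upright and within about 3 mm of the middle by the camera images; the motor was parked on the pad first, and the screw box, jar and screwdriver were left alone.

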